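Snap the fastener case lid shut all round

ROBOT

A 6-joint arm with a two-finger parallel gripper is mounted at the origin on a cart in front of the work surface, level with it; the furniture and walls round the work are solid. World frame = base frame: x ahead of the robot, y to its left, z up, the work surface at z = 0. Lengths are in mm, angles in degrees, forces in N, time in s.
With the tool pointing down it reaches from about 350 to 775 mm from the base axis. Payload 5.5 kg.
Tool frame: the origin (TCP) lies midway between the tips of the shut fingers; the grasp point (between the pads) lies 19 mm behind it; z points along the fingers, y is the line along which they close (so a half turn about z gives the same grasp; the last joint's range is limited). The gripper opens to 85 mm and grips with 20 to 120 N. Pads are 22 mm wide; open, the fingers measure 114 mm over their backs; the gripper's body (76 mm by 85 mm) begins 54 mm behind the grasp point. The pads swing forward as they close: fully open they stand 13 mm farther back than shut.
Start: joints at [66.601, 17.945, 2.641, 74.691, 0, 82.002], TCP at [152.729, 554.388, 231.323] pointing down, gripper open.
Joint ranges: [-158.12, 158.12], [-49.38, 96.58], [-58.88, 72.47], [-126.05, 133.96], [-84.25, 85.87], [-180, 180]. Speed limits (degrees/s): [147.25, 147.25, 180, 180, 180, 180].

INTERFACE

Orientations are given as a 3x3 rotation matrix whose columns are the frame's x, y, z axes.
In Python, from workcell import status, camera, hand_in gives the robot as it stands. The module is installed in compiled form; this text tells all that it offers.
- The arm moves only by the tool jog_arm, never from a script. Its argument "increments" is a list of rows, each a list of 2 entries, a list of its own where there are three numbers: the shift along the tool's x, y, z in m, then the turn, a rotation vector about the tool's x, y, z in rad. A call has 1 to 8 rows; each row is the pose to reach, as a shift and turn from the pose commanded when the call began, along the tool's axes at that moment; what a row does not reach only later rows make up. A row lasts 1/8 s, in which the tool goes at most 62.5 mm and 10.7 degrees, less where a joint would pass 70% of its speed; a pose out of reach is approached as far as the arm can. A call with a gripper value outside its range is refused whole. "hand" is the opening, from -1 (shut) to 1 (fully open), set as the call begins (left out, the last holds). The fingers move at their own pace and stop on an object; the grip force is fixed at half the most. Time passes only in rows, so rows that repeat a pose let the fingers close. It gives the time, the measured TCP pose, the force, the opening and the grip force at its end, in the units of the state.
- status.state(): the state, without advancing time (a new reading comes with each control period).
- camera(name): name is "scene" or "top"; returns a dict with "frame" (480x640x3 uint8, red, green, blue), "range_z" (480x640 float32, mm along the optical axis (not along the pixel's ray), 0 where there is no reading), "fovy" (degrees; the focal length in pixels is half the picture's height over the tangent of half this angle, whatever the lens; pixels are square), "cx", "cy" (the principal point, pixels), "dist" ([k1, k2, p1, p2, k3] as OpenCV has them; the pictures are not rectified), "view" (4x4, takes a point from world to camera coordinates). Camera axes: x right, y down, z forward; pixel columns grow to the right and rows downward; lengths in mm; the calibration is good to about 2 mm. A picture is of the moment at which its call begins.
- hand_in(): hands the job in; it is judged then, once.
The state is a dict: "clock": time; "joints": joint angles; "joint_velocities": joint speeds; "effort": joint torques, N m; "position": TCP position; "ee_rot": TCP orientation; "contact_force": force on the tool from outside, world axes, zero at the start; "wrist_torque": the same for the moment, N m; "gripper_width": finger opening in mm; "gripper_force": force on a finger pad.
Only numpy, scipy, OpenCV 4.12 (cv2) and the standard library are available. Lean on these libraries where they do the work, as an engineer would, in place of code of your own. Each camera call takes 0.05 s, during which the arm holds its last target. There are 200 camera calls.

TASK

The lid of the fastener case is on but not snapped shut: its four rim sections still stand up. Press each of them down from above with the fingertips, going round the lid one by one, until all four have clicked shut and lie flush. Do not pick up, tip or shove the case about, and leave the things beside it where they are.

Things in the scene. Friction and masses are not known exactly. Their poses are not given: they have to be found in the camera images.
- fastener_case: loose closed case, about 2.5 kg: black shell 132 x 172 mm (x by y), grey lid, top 60 mm up. Origin: centre of its underside; x away from the robot (turned up to 0.5 rad), y left, z up. Lid: sunken panel 83 x 123 mm (top 57 mm up), 4 fixed corner posts 27 mm wide (top 60 mm), between them 4 rim sections, strips 29 mm wide, hinged at the panel's edge 58 mm up, 42 (near, far) or 62 mm (left, right) from the centre
- snap_far (a joint): hinge of the far rim section (case's +x side, 122 mm long): 0 = standing up (start), outer edge 12 mm high; 0.45 rad = shut, strip level, top 60 mm above the bench, flush with the posts. Over-centre snap: pressed down near the outer edge it resists with about 3 to 4 N (more nearer the hinge), gives way at 0.25 rad, snaps down and stays; released before that it springs up. Stops hard at 0.45
- snap_far_press (a point): point on the top face of the far rim section, middle of its length, 19 mm out from its hinge line, 10 mm in from its outer edge; moves with it. Shut, it is 60 mm above the bench; standing up, about 68 mm and 2.5 mm nearer the hinge line. Pressing straight down here to the shut height closes the section
- snap_left (a joint): hinge of the left rim section (case's +y side, 82 mm long): 0 = standing up (start), outer edge 12 mm high; 0.45 rad = shut, strip level, top 60 mm above the bench, flush with the posts. Over-centre snap: pressed down near the outer edge it resists with about 3 to 4 N (more nearer the hinge), gives way at 0.25 rad, snaps down and stays; released before that it springs up. Stops hard at 0.45
- snap_left_press (a point): point on the top face of the left rim section, middle of its length, 19 mm out from its hinge line, 10 mm in from its outer edge; moves with it. Shut, it is 60 mm above the bench; standing up, about 68 mm and 2.5 mm nearer the hinge line. Pressing straight down here to the shut height closes the section
- snap_near (a joint): hinge of the near rim section (case's -x side, 122 mm long): 0 = standing up (start), outer edge 12 mm high; 0.45 rad = shut, strip level, top 60 mm above the bench, flush with the posts. Over-centre snap: pressed down near the outer edge it resists with about 3 to 4 N (more nearer the hinge), gives way at 0.25 rad, snaps down and stays; released before that it springs up. Stops hard at 0.45
- snap_near_press (a point): point on the top face of the near rim section, middle of its length, 19 mm out from its hinge line, 10 mm in from its outer edge; moves with it. Shut, it is 60 mm above the bench; standing up, about 68 mm and 2.5 mm nearer the hinge line. Pressing straight down here to the shut height closes the section
- snap_right (a joint): hinge of the right rim section (case's -y side, 82 mm long): 0 = standing up (start), outer edge 12 mm high; 0.45 rad = shut, strip level, top 60 mm above the bench, flush with the posts. Over-centre snap: pressed down near the outer edge it resists with about 3 to 4 N (more nearer the hinge), gives way at 0.25 rad, snaps down and stays; released before that it springs up. Stops hard at 0.45
- snap_right_press (a point): point on the top face of the right rim section, middle of its length, 19 mm out from its hinge line, 10 mm in from its outer edge; moves with it. Shut, it is 60 mm above the bench; standing up, about 68 mm and 2.5 mm nearer the hinge line. Pressing straight down here to the shut height closes the section
- tape_measure: yellow and black tape measure, 42 x 97 x 66 mm high, to the left of the case; lies at rest beside the case; a bystander to be left alone. Origin at the centre of its underside
- screw_box_small: small white carton of screws, 48 x 70 x 32 mm high, to the right of the case; lies at rest beside the case; a bystander to be left alone. Origin at the centre of its underside
- offcut_block: plain wood offcut, 44 x 90 x 35 mm high, beyond the case; lies at rest beside the case; a bystander to be left alone. Origin at the centre of its underside
- hex_key_set: red folding hex key set, 28 x 98 x 23 mm high, on the robot's side of the case; lies at rest beside the case; a bystander to be left alone. Origin at the centre of its underside
- filler_tin: round tin of filler, 69 mm across and 76 mm high, beyond the case's far right corner; lies at rest beside the case; a bystander to be left alone. Origin at the centre of its underside
Not all that is in view belongs to the job. Of the things like the fastener_case, leave any that is red; of the rest the smaller one is meant.

How it is judged:
By the outcome, as a careful person would: the job done as asked, in the order asked, and still so for the second after the job is handed in, with the robot touching nothing.
It also fails if it takes over 38 s, if anything falls off the work surface, if the arm or the gripper's body presses on something with over 40 N, if the wrist force passes 120 N, or if a joint passes its speed limit or range.

## Working session

There is one attempt and no reset: what is moved stays moved. The work goes in short steps, Python scripts to look and compute and a tool call to move; the robot and the scene stay as the last step left them, time stands still between calls to the robot, and variables do not carry over. Pictures are saved under pics/ and viewed, at most 10 in all, crops included, and the job is handed in when it is done.

Besides the shell and the picture viewer there is one more tool, called after "Emit:" in YAML: its name, and indented under it one key for each argument. jog_arm: Moves the arm, as the interface text tells. Its arguments: {"type":"object","properties":{"increments":{"type":"array","items":{"type":"array"}},"hand":{"type":"number"}},"required":["increments"]}

```bash
mkdir -p pics; cat > h.py <<'E'
import numpy as np, cv2
from workcell import status, camera, hand_in
def K(c):
    f=240/np.tan(np.radians(c["fovy"]/2)); return np.array([[f,0,c["cx"]],[0,f,c["cy"]],[0,0,1]])
def cloud(c):
    h,w=c["range_z"].shape
    uv=np.stack(np.meshgrid(np.arange(w),np.arange(h)),-1).reshape(-1,1,2).astype(np.float64)
    n=cv2.undistortPoints(uv,K(c),np.array(c["dist"])).reshape(h,w,2)
    z=c["range_z"].astype(float)
    P=np.concatenate([n*z[...,None],z[...,None]],-1)
    V=np.linalg.inv(c["view"]); W=P@V[:3,:3].T+V[:3,3]
    W[z==0]=np.nan
    return W
def save(c,n): cv2.imwrite(f"pics/{n}.png",cv2.cvtColor(c["frame"],cv2.COLOR_RGB2BGR))
E
python3 - <<'E'
from h import *
for n in("top","scene"):
    c=camera(n); save(c,n+"0"); np.savez(n+"0.npz",W=cloud(c),f=c["frame"])
    print(n,c["fovy"],c["dist"],np.round(np.linalg.inv(c["view"])[:3,3]))
print(status.state())
E
```

```text
top 45.77312846788345 [-0.13286641  0.          0.          0.          0.        ] [ 410.  150. 1702.]
scene 47.870252026358315 [-0.08737205  0.          0.          0.          0.        ] [  56. -916.  703.]
{'clock': 0.1, 'joints': array([ 6.66008001e+01,  1.79869862e+01,  2.58503837e+00,  7.46927974e+01,
       -7.32692694e-04,  8.20034222e+01]), 'joint_velocities': array([ 0.03144267, -0.08894606,  0.08347253,  0.0810852 ,  0.07922438,
       -0.02339799]), 'effort': array([ 1.67211983e-03, -4.81723917e+01,  2.99245155e+01,  1.27315085e-02,
       -1.74431839e-04,  1.34783772e-05]), 'position': array([152.53065845, 553.92418854, 230.50433672]), 'ee_rot': array([[-9.64083183e-01,  2.65599699e-01, -6.44972907e-04],
       [ 2.65600393e-01,  9.64082005e-01, -1.52270193e-03],
       [ 2.17377599e-04, -1.63931638e-03, -9.99998633e-01]]), 'contact_force': array([-0.9973901 ,  0.17658604, -0.31863845]), 'wrist_torque': array([0.00071539, 0.03134993, 0.00614174]), 'gripper_force': 0.0, 'gripper_width': 85.54700025699645}
```

View pics/top0.png

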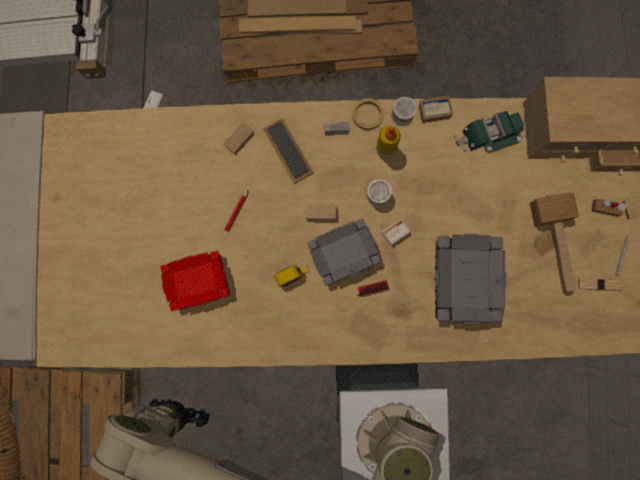

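View pics/scene0.png

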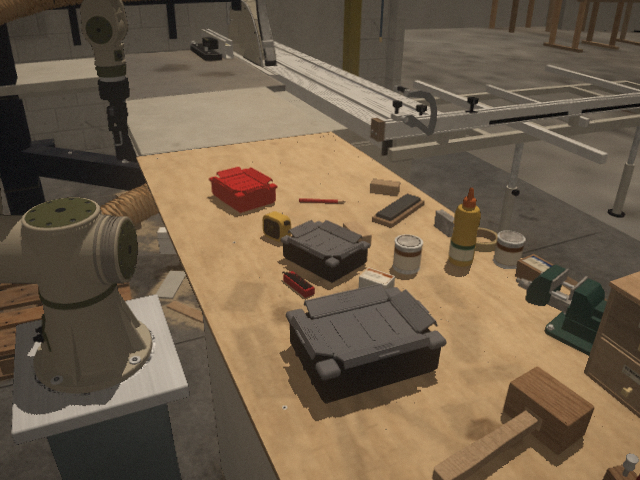

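Three cases could be meant, by pixel in the top view: red (195,281), small grey (345,252) and large grey (470,280). Red is ruled out, so I choose the smaller grey one at (345,252), which has tape, hex keys, carton and offcut round it. I'll check it in a crop and measure it.

```bash
python3 - <<'E'
from h import *
d=np.load("top0.npz");W=d["W"];f=d["f"]
m=np.zeros(W.shape[:2],bool);m[205:300,290:400]=1
hsv=cv2.cvtColor(f,cv2.COLOR_RGB2HSV)
g=m&(W[...,2]>48)&(W[...,2]<90)&(hsv[...,1]<60)
n,lab,st,_=cv2.connectedComponentsWithStats(g.astype(np.uint8))
i=1+st[1:,4].argmax();g=lab==i
P=W[g];r=cv2.minAreaRect(P[:,:2].astype(np.float32));print("rect",r,len(P))
# other camera check
d2=np.load("scene0.npz");W2=d2["W"];h2=cv2.cvtColor(d2["f"],cv2.COLOR_RGB2HSV)
c=np.array(r[0])
g2=(np.hypot(W2[...,0]-c[0],W2[...,1]-c[1])<115)&(W2[...,2]>53)&(W2[...,2]<90)&(h2[...,1]<60)
print("scene rect",cv2.minAreaRect(W2[g2][:,:2].astype(np.float32)))
for a in (P,W2[g2]):print(np.percentile(a[:,2],[2,25,50,75,98]))
a=np.radians(r[2]);
for k in range(-1,3):
    t=a+k*np.pi/2
    if abs(t)<.7: break
print("yaw",t)
R=np.array([[np.cos(t),-np.sin(t)],[np.sin(t),np.cos(t)]])
L=(P[:,:2]-c)@R
print("ext",np.percentile(L,[0,1,99,100],axis=0))
# height map in case frame
B=(W[m][:,:2]-c)@R; 
for y in range(80,-90,-20):
    print([int(np.nanmedian(W[m][(abs(B[:,0]-x)<6)&(abs(B[:,1]-y)<10),2])) for x in range(-66,70,12)])
im=cv2.resize(f[200:305,285:405],None,fx=5,fy=5,interpolation=cv2.INTER_CUBIC)
cv2.imwrite("pics/crop.png",im[...,::-1])
E
```

```text
rect ((562.3497314453125, 135.24041748046875), (144.87289428710938, 183.79067993164062), 24.613189697265625) 2906
scene rect ((556.2803955078125, 129.44313049316406), (143.6642608642578, 180.45201110839844), 21.4888973236084)
[50.25329147 56.6779967  61.02314232 66.45899273 74.59641497]
[54.30159544 56.69466661 59.88840178 65.61064112 71.36017717]
yaw 0.4295811996352315
ext [[-72.43651968 -91.89531164]
 [-69.81530468 -87.43146523]
 [ 68.55295619  87.56572118]
 [ 72.4364103   91.89538355]]
[1, 59, 58, 66, 68, 68, 69, 67, 67, 66, 57, 60]
[13, 64, 59, 60, 61, 58, 60, 58, 60, 57, 58, 60]
[65, 68, 61, 57, 56, 55, 55, 56, 54, 57, 64, 70]
[68, 67, 60, 57, 58, 55, 56, 55, 56, 58, 64, 70]
[68, 66, 59, 56, 54, 56, 56, 57, 57, 59, 67, 68]
[69, 65, 60, 55, 57, 56, 57, 56, 57, 59, 64, 68]
[69, 64, 58, 56, 55, 55, 57, 58, 57, 59, 66, 69]
[66, 63, 60, 59, 59, 57, 59, 57, 57, 59, 66, 67]
[59, 59, 67, 68, 68, 69, 67, 69, 67, 59, 59, 57]
```

View pics/crop.png

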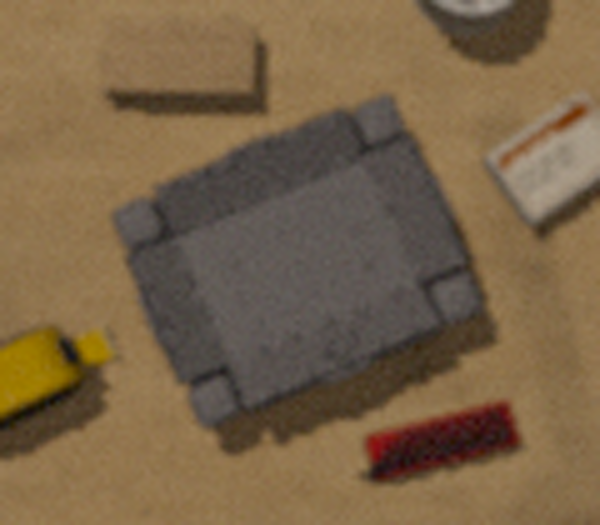

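```bash
cat >> h.py <<'E'
def go(T,yaw=None):
    """shift (m) in tool axes and turn about tool z to world TCP target T (mm), tool x at yaw (rad, mod pi)"""
    s=status.state();R=s["ee_rot"];d=R.T@(np.array(T)-s["position"])/1000
    out=[np.round(d,4)]
    if yaw is not None:
        a=np.arctan2(R[1,0],R[0,0]);k=(yaw-a+np.pi/2)%np.pi-np.pi/2;out.append(("turn z",round(-k,4)))
    return out
def cast(c,uv,z):
    n=cv2.undistortPoints(np.array(uv,float).reshape(-1,1,2),K(c),np.array(c["dist"])).reshape(-1,2)
    V=np.linalg.inv(c["view"]);d=np.c_[n,np.ones(len(n))]@V[:3,:3].T
    return V[:3,3]+d*((z-V[2,3])/d[:,2])[:,None]
def press(C,t,z):
    u=np.array([np.cos(t),np.sin(t)]);v=np.array([-u[1],u[0]])
    return {k:np.r_[np.array(C)+o,z] for k,o in dict(far=61*u,left=81*v,near=-61*u,right=-81*v).items()}
E
python3 - <<'E'
from h import *
c=camera("top")
uv=(np.array([[377,122],[137,222],[455,297],[213,400]])+.5)/5-.5+[285,200]
P=cast(c,uv,60)[:,:2];print(P.round(1)) # far-right, far-left, near-right, near-left
C=P.mean(0);y1=P[1]-P[0]+P[3]-P[2];x1=P[0]-P[2]+P[1]-P[3]
print("C",C,"yaw",np.arctan2(-y1[0],y1[1]),np.arctan2(x1[1],x1[0]),np.hypot(*y1)/2,np.hypot(*x1)/2)
t=np.arctan2(-y1[0],y1[1])
for k,v in press(C,t,60).items():print(k,v.round(1))
print(go(np.r_[press(C,t,130)["far"]],t))
E
```

```text
[[642.4  86.3]
 [587.1 227.3]
 [539.   43.9]
 [482.7 185.4]]
C [562.79098783 135.72454032] yaw 0.37625099676847595 0.38545159265521034 151.83063789741487 112.08472194202648
far [619.5 158.1  60. ]
left [533.  211.1  60. ]
near [506.1 113.3  60. ]
right [592.6  60.4  60. ]
[array([-0.5553, -0.2575,  0.1009]), ('turn z', np.float64(-0.645))]
```

The crop shows the small grey case with all four rims standing. Its posts are at crop pixels (377,122), (137,222), (455,297) and (213,400). The centre is about (563,136) with yaw about 0.38 rad.

Emit:
jog_arm:
  increments:
    - [[-0.05,-0.023,0.01],[0,0,-0.08]]
    - [[-0.1,-0.046,0.02],[0,0,-0.16]]
    - [[-0.15,-0.07,0.03],[0,0,-0.24]]
    - [[-0.2,-0.093,0.04],[0,0,-0.32]]
    - [[-0.25,-0.116,0.05],[0,0,-0.4]]
    - [[-0.3,-0.139,0.06],[0,0,-0.48]]
    - [[-0.35,-0.162,0.07],[0,0,-0.56]]
    - [[-0.4,-0.185,0.08],[0,0,-0.64]]
  hand: -1

```text
clock: 1.15
position: [490.4, 268.4, 150.9]
ee_rot: [[-0.931, -0.365, -0.0], [-0.365, 0.931, 0.0], [0.0, 0.0, -1.0]]
contact_force: [1.2, -0.1, 0.3]
gripper_width: 0.1
gripper_force: 0.0
```

```bash
python3 - <<'E'
from h import *
print(go(press((562.8,135.7),.38,110)["far"],.38))
E
```

```text
[array([-0.08  , -0.1496,  0.0408]), ('turn z', np.float64(-0.0063))]
```

Emit:
jog_arm:
  increments:
    - [[-0.027,-0.05,0.01],[0,0,-0.006]]
    - [[-0.053,-0.1,0.025],[0,0,-0.006]]
    - [[-0.08,-0.15,0.041],[0,0,-0.006]]
    - [[-0.08,-0.15,0.041],[0,0,-0.006]]
    - [[-0.08,-0.15,0.041],[0,0,-0.006]]

```text
clock: 1.78
position: [617.5, 158.8, 109.6]
ee_rot: [[-0.93, -0.368, -0.002], [-0.368, 0.93, 0.0], [0.002, 0.001, -1.0]]
contact_force: [0.5, -0.4, -0.4]
gripper_width: -0.3
gripper_force: 0.0
```

```bash
python3 - <<'E'
from h import *
print(go(press((562.8,135.7),.38,60)["far"],.38))
c=camera("scene");cv2.imwrite("pics/s1.png",cv2.resize(c["frame"][170:300,240:440],None,fx=4,fy=4,interpolation=cv2.INTER_CUBIC)[...,::-1])
E
```

```text
[array([-0.0017, -0.0012,  0.0496]), ('turn z', np.float64(-0.0036))]
```

View pics/s1.png

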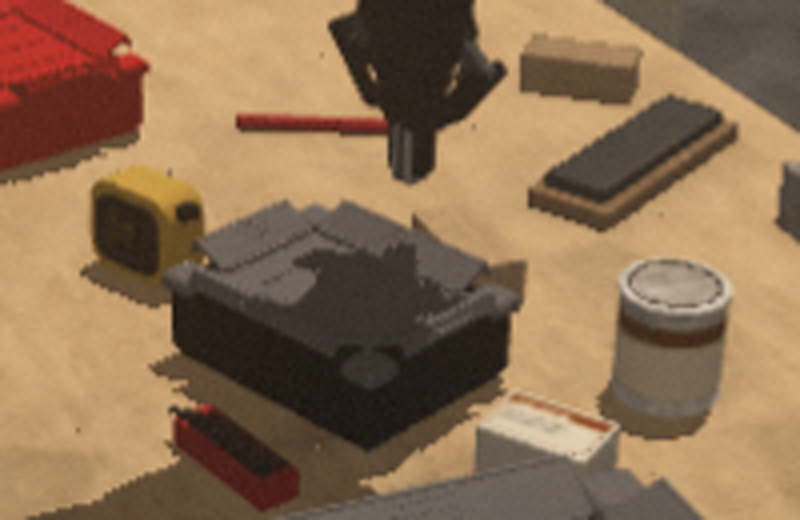

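The shut fingertips, at (405,180) in the crop, hang over the far section. I'll press now.

Emit:
jog_arm:
  increments:
    - [[-0.0015,-0.001,0.02],[0,0,0]]
    - [[-0.0015,-0.001,0.036],[0,0,0]]
    - [[-0.0015,-0.001,0.041],[0,0,0]]
    - [[-0.0015,-0.001,0.044],[0,0,0]]
    - [[-0.0015,-0.001,0.047],[0,0,0]]
    - [[-0.0015,-0.001,0.049],[0,0,0]]
    - [[-0.0015,-0.001,0.05],[0,0,0]]
    - [[-0.0015,-0.001,0.05],[0,0,0]]

```text
clock: 2.82
position: [619.7, 158.5, 60.1]
ee_rot: [[-0.93, -0.368, -0.0], [-0.368, 0.93, -0.0], [0.0, 0.0, -1.0]]
contact_force: [-0.6, 0.3, -0.3]
gripper_width: 0.1
gripper_force: 0.0
```

Emit:
jog_arm:
  increments:
    - [[0,0,0.001],[0,0,0]]
    - [[0,0,0.0015],[0,0,0]]

```text
clock: 3.08
position: [619.8, 158.5, 60.0]
ee_rot: [[-0.93, -0.368, 0.0], [-0.368, 0.93, -0.0], [-0.0, -0.0, -1.0]]
contact_force: [-4.6, -1.0, 10.8]
gripper_width: -0.2
gripper_force: 5.3
```

Emit:
jog_arm:
  increments:
    - [[0,0,-0.02],[0,0,0]]
    - [[0,0,-0.04],[0,0,0]]
    - [[0.03,0.04,-0.04],[0,0,0]]
    - [[0.061,0.081,-0.04],[0,0,0]]
    - [[0.061,0.081,-0.04],[0,0,0]]
    - [[0.061,0.081,-0.04],[0,0,0]]

```text
clock: 3.82
position: [534.2, 211.6, 99.1]
ee_rot: [[-0.93, -0.369, 0.002], [-0.369, 0.93, 0.0], [-0.001, -0.001, -1.0]]
contact_force: [0.2, -0.8, 0.3]
gripper_width: 0.1
gripper_force: 0.0
```

```bash
python3 - <<'E'
from h import *
print(go(press((562.8,135.7),.38,60)["left"],.38))
E
```

```text
[array([ 0.0016, -0.0001,  0.0391]), ('turn z', np.float64(-0.0024))]
```

Emit:
jog_arm:
  increments:
    - [[0.001,0,0.015],[0,0,0]]
    - [[0.001,0,0.026],[0,0,0]]
    - [[0.001,0,0.031],[0,0,0]]
    - [[0.001,0,0.034],[0,0,0]]
    - [[0.001,0,0.037],[0,0,0]]
    - [[0.001,0,0.039],[0,0,0]]
    - [[0.001,0,0.0405],[0,0,0]]
    - [[0.001,0,0.0405],[0,0,0]]

```text
clock: 4.82
position: [532.3, 211.0, 60.0]
ee_rot: [[-0.93, -0.368, 0.001], [-0.368, 0.93, -0.0], [-0.001, -0.001, -1.0]]
contact_force: [-4.6, -1.6, 12.0]
gripper_width: 0.1
gripper_force: 6.0
```

Left has bottomed too. Next is near: case-frame shift (-61,-81), which in tool axes is (+0.061,-0.081).

Emit:
jog_arm:
  increments:
    - [[0,0,-0.02],[0,0,0]]
    - [[0,0,-0.04],[0,0,0]]
    - [[0.03,-0.04,-0.04],[0,0,0]]
    - [[0.061,-0.081,-0.04],[0,0,0]]
    - [[0.061,-0.081,-0.04],[0,0,0]]
    - [[0.061,-0.081,-0.04],[0,0,0]]

```text
clock: 5.58
position: [506.1, 113.4, 98.6]
ee_rot: [[-0.93, -0.368, 0.001], [-0.368, 0.93, 0.001], [-0.001, 0.0, -1.0]]
contact_force: [0.9, 0.8, 0.9]
gripper_width: -0.0
gripper_force: 0.0
```

```bash
python3 - <<'E'
from h import *
print(go(press((562.8,135.7),.38,60)["near"],.38))
E
```

```text
[array([ 0.0001, -0.0004,  0.0386]), ('turn z', np.float64(-0.0035))]
```

Emit:
jog_arm:
  increments:
    - [[0,0,0.015],[0,0,0]]
    - [[0,0,0.026],[0,0,0]]
    - [[0,0,0.031],[0,0,0]]
    - [[0,0,0.034],[0,0,0]]
    - [[0,0,0.037],[0,0,0]]
    - [[0,0,0.039],[0,0,0]]
    - [[0,0,0.0405],[0,0,0]]
    - [[0,0,0.0405],[0,0,0]]

```text
clock: 6.58
position: [505.6, 113.5, 60.0]
ee_rot: [[-0.93, -0.368, 0.001], [-0.368, 0.93, 0.0], [-0.001, -0.0, -1.0]]
contact_force: [-6.2, -0.5, 17.3]
gripper_width: -0.0
gripper_force: 8.7
```

Emit:
jog_arm:
  increments:
    - [[0,0,-0.02],[0,0,0]]
    - [[0,0,-0.04],[0,0,0]]
    - [[-0.03,-0.04,-0.04],[0,0,0]]
    - [[-0.061,-0.081,-0.04],[0,0,0]]
    - [[-0.061,-0.081,-0.04],[0,0,0]]
    - [[-0.061,-0.081,-0.04],[0,0,0]]

```text
clock: 7.32
position: [591.3, 60.5, 97.3]
ee_rot: [[-0.93, -0.368, -0.002], [-0.368, 0.93, 0.0], [0.001, 0.001, -1.0]]
contact_force: [-1.1, -0.1, 0.3]
gripper_width: -0.3
gripper_force: 0.0
```

```bash
python3 - <<'E'
from h import *
print(go(press((562.8,135.7),.38,60)["right"],.38))
E
```

```text
[array([-0.0015, -0.0006,  0.0372]), ('turn z', np.float64(-0.0033))]
```

Emit:
jog_arm:
  increments:
    - [[-0.001,0,0.015],[0,0,0]]
    - [[-0.001,0,0.025],[0,0,0]]
    - [[-0.001,0,0.029],[0,0,0]]
    - [[-0.001,0,0.033],[0,0,0]]
    - [[-0.001,0,0.036],[0,0,0]]
    - [[-0.001,0,0.038],[0,0,0]]
    - [[-0.001,0,0.039],[0,0,0]]
    - [[-0.001,0,0.039],[0,0,0]]

```text
clock: 8.32
position: [592.8, 61.1, 60.0]
ee_rot: [[-0.93, -0.368, 0.0], [-0.368, 0.93, 0.0], [-0.0, 0.0, -1.0]]
contact_force: [-3.8, 0.8, 8.8]
gripper_width: -0.1
gripper_force: 4.6
```

Emit:
jog_arm:
  increments:
    - [[0,0,-0.03],[0,0,0]]
    - [[0,0,-0.08],[0,0,0]]
    - [[0.05,0,-0.13],[0,0,0]]
    - [[0.1,0,-0.18],[0,0,0]]
    - [[0.15,0,-0.18],[0,0,0]]
    - [[0.2,0,-0.18],[0,0,0]]
    - [[0.2,0,-0.18],[0,0,0]]
    - [[0.2,0,-0.18],[0,0,0]]

```text
clock: 9.32
position: [407.7, -12.9, 239.2]
ee_rot: [[-0.93, -0.368, 0.002], [-0.368, 0.93, -0.0], [-0.002, -0.001, -1.0]]
contact_force: [0.5, -0.7, -0.1]
gripper_width: 0.0
gripper_force: 0.0
```

```bash
python3 - <<'E'
from h import *
c=camera("top");W=cloud(c);C=np.array([562.8,135.7]);t=.38
R=np.array([[np.cos(t),-np.sin(t)],[np.sin(t),np.cos(t)]])
for w,n in((W,"top"),(cloud(camera("scene")),"scene")):
    w=w.reshape(-1,3);B=(w[:,:2]-C)@R;ok=(w[:,2]>45)&(w[:,2]<90)
    for k,(x,y) in dict(far=(65,0),left=(0,85),near=(-65,0),right=(0,-85)).items():
        m=ok&(abs(B[:,0]-x)<(5 if x else 25))&(abs(B[:,1]-y)<(5 if y else 25))
        print(n,k,m.sum(),np.median(w[m,2]) if m.any() else None)
cv2.imwrite("pics/t2.png",cv2.resize(c["frame"][190:310,270:420],None,fx=5,fy=5,interpolation=cv2.INTER_CUBIC)[...,::-1])
E
```

```text
top far 58 58.85936188688561
top left 57 60.165100090921214
top near 60 59.808154286823765
top right 58 61.063895537504436
scene far 27 58.772277054068354
scene left 35 59.25022565903214
scene near 45 59.035798978517164
scene right 67 58.59962529452707
```

View pics/t2.png

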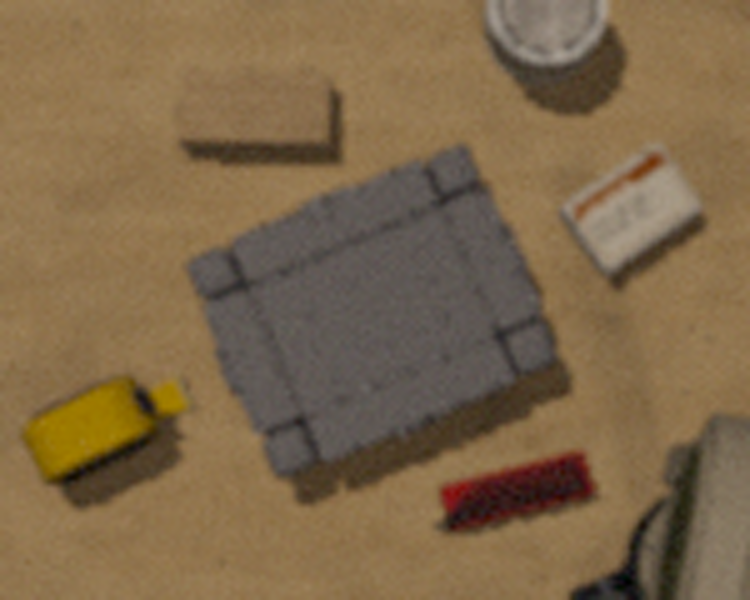

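All four sections lie flush at about 60 mm. The case hasn't moved (posts at crop pixels (455,172), (217,272), (528,345) and (290,447)), the bystanders look undisturbed, and the arm is clear.

```bash
python3 -c "
from workcell import hand_in
print(hand_in())"
```

```text
the job is handed in; nothing more can be done
None
```

All four rim sections of the small grey fastener case are pressed shut and measure flush at about 60 mm; the case and the things beside it look unmoved, and the job is handed in after about 9.5 s on the robot's clock.

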